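# Clamp a ukulele body on the carving board

## Task

Clamp the ukulele body down on the sloping carving board: swing the wooden hold-down strap round the stud until its nose lies over the cork pad on the body's rim, then turn the wing nut, which stands loose on the stud, backward (anticlockwise) until you see or feel it drop into the start of the thread, and only then run it forward until it has pressed the sprung strap fully down on the pad. Let go, and leave the other tools and things on the bench where they are.

Things in the scene. Friction and masses are not known exactly. Their poses are not given: they have to be found in the camera images.
- stud_tip (a point): Centre of the tip of the steel stud standing square on the sloping plywood carving board. Frame fixed to the board: z along the stud, out of the board, 28 degrees from vertical; y down the slope; x level, along the hinge. The tip is 101 mm above the board's face. Right-hand thread, 27.5 mm across, two starts 11 mm below the tip; above them a plain nose 20 mm across.
- nut_grip (a point): Middle of the wing of the loose cast-aluminium wing nut (82 mm tall, 260 g), on the nut's axis (its z), 72 mm above its underside. The wing is one upright flat bar across the closed top: 110 mm long along the nut's x, 14 mm thick along its y, from 22 mm below this point (top of the round hub, 48 mm across) to 10 mm above. At the start it rocks loosely on the stud's nose, not caught by the thread.
- wing_end (a point): Point on the wing 50 mm from the nut's axis along its x, level with nut_grip; shows the turn. At the start the nut's x is within 0.3 rad of the board's x and nut_grip 39 to 42 mm beyond stud_tip. Turned backward (anticlockwise from above) 0.6 to 1.6 rad it rides up 1 to 3 mm, then drops 6 mm by its own weight (to 35-37 mm) if not gripped; fingers straddling the wing with play let it slide.
- nut_foot (a point): Centre of the nut's underside. From the drop about 3.5 rad forward (clockwise, 14 mm a turn) bring it home: 2 mm down to the strap's washer, about half a rad of thread play, then pressing the strap at 0.2 to 0.35 N m to a firm stop, where nut_grip is 29 mm beyond stud_tip. The oiled thread turns freely and holds where it is left.
- strap (a joint): Swing of the dark wooden hold-down strap about the stud, in rad: 0 when it points straight up the slope (-y of stud_tip) with its nose over the cork pad; it grows as the nose swings clockwise seen from above, to -x of stud_tip. Stiff pivot (0.25 N m), stays where it is left; range -0.5 to 1.3, starts between 0.55 and 1.0.
- strap_lift (a joint): How far the strap has been pressed down along the stud against its lift spring, in m: 0 floating, 0.004 when it bears on the pad (spring 4.5 to 7.5 N).
- strap_grip (a point): Middle of the strap's nose half, 128 mm from the stud's axis and 22 mm from the nose's end, half-way through its thickness. The strap is a straight bar 30 mm wide and 22 mm thick, reaching 150 mm from the stud; its frame's y points back to the stud, z along the stud. Floating, its underside is 34 mm above the board's face.
- pad (a point): Centre of the top of the small square cork pad (24 x 26 x 4 mm) on the rim of the hollowed, pale maple ukulele body on the board; 134 mm up the slope from the stud's axis, its top 30 mm above the board's face; the body's rim is 26 mm above it.
- gouge_mid (a point): Middle of a bystander, not to be disturbed: a carving gouge, 240 mm, pale turned handle.
- chisel_mid (a point): Middle of a bystander, not to be disturbed: a flat chisel, 210 mm, brown turned handle.
- mallet_mid (a point): Middle of a bystander, not to be disturbed: a dark turned carver's mallet standing on its head, 228 mm tall, 90 mm across.
- plane_mid (a point): Middle of a bystander, not to be disturbed: a small brass finger plane, 75 x 30 x 30 mm.
- glue_mid (a point): Middle of a bystander, not to be disturbed: a white glue bottle, 165 mm tall, 60 mm across.
- sander_mid (a point): Middle of a bystander, not to be disturbed: a cork sanding block, 115 x 66 x 36 mm.
- offcuts_mid (a point): Middle of a bystander, not to be disturbed: two stacked maple offcuts, 100 x 60 x 38 mm.
Mind the look-alikes: they are no part of the job. Of the things that look like the part that bears nut_grip, the larger one is meant.

How it is judged:
By the outcome, as a careful person would: the job done as asked, in the order asked, and still so for the second after the job is handed in, with the robot touching nothing.
It also fails if it takes over 67 s, if anything falls off the work surface, if the arm or the gripper's body presses on something with over 40 N, if the wrist force passes 120 N, or if a joint passes its speed limit or range.

## Robot

A 6-joint arm with a two-finger parallel gripper is mounted at the origin on the work surface. World frame = base frame: x ahead of the robot, y to its left, z up, the work surface at z = 0. Lengths are in mm, angles in rad, forces in N, time in s.
With the tool pointing down it reaches from about 325 to 750 mm from the base axis. Payload 7.6 kg.
Tool frame: the origin (TCP) lies between the finger pads; the fingertips stand 14 mm ahead of it and the grasp point (between the pads) lies 5 mm behind it; z points along the fingers, y is the line along which they close (so a half turn about z gives the same grasp; the last joint's range is limited). The gripper opens to 85 mm and grips with 20 to 120 N. Pads are 22 mm wide; open, the fingers measure 114 mm over their backs; the gripper's body (76 mm by 85 mm) begins 54 mm behind the grasp point. The pads swing forward as they close: fully open they stand 13 mm farther back than shut.
Start: joints at [-1.383, 0.052, 1.401, -0, 1.689, -0.07], TCP at [133.875, -507.663, 245.323] pointing down, gripper open.
Joint ranges: [-2.9, 2.9], [-0.91, 2.17], [0.12, 2.37], [-1.06, 4.2], [0.26, 2.73], [-2.93, 2.93]. Speed limits (rad/s): [2.57, 2.57, 3.01, 3.14, 3.14, 3.14].

## Interface

Orientations are given as a unit quaternion [w, x, y, z].
In Python, from cell import r gives the robot as it stands. Calls block until the motion is done:
- r.movep(position, orientation): joint-space move of the TCP to a pose.
- r.movel(position, orientation=None, v=150, force_limit=None): straight line of the TCP; orientation=None keeps the orientation; v is the mean speed in mm/s. With force_limit (N) it stops when the force on the tool has changed by that much, and returns True; else False.
- r.set_joints(angles): joint-space move.
- r.gripper_open() and r.clamp(strength=None): open the fingers fully, or close them until they stop; strength is the grip in N (None keeps the last).
- r.wait(seconds).
- r.ik(position, orientation): joint angles nearest the present ones, or None.
- r.capture(name): name is "scene" or "top" or "wrist"; returns (picture, depth): 384x512x3 uint8, red, green, blue; 384x512 float32, mm along the optical axis (not along the pixel's ray), 0 where there is no reading.
- r.get_calibration(name): a dict with "fx", "fy", "cx", "cy" (pixels), "rvec" (rotation vector, rad) and "tvec" (3), from world to camera coordinates, as OpenCV has them; the wrist camera has in their place "hand_eye" (4x4, takes a point from camera to tool coordinates, whose origin is the TCP and whose axes are the flange's). Camera axes: x right, y down, z forward; pixel columns grow to the right and rows downward; lengths in mm; the calibration is good to about 2 mm. The wrist camera is an equidistant fisheye: a pixel r from the principal point sees the ray r / f radians off the axis. A picture is of the moment at which its call begins: read the wrist's pose just before it. get_calibration takes no time and is no camera call.
A pose or a line that the arm cannot do raises r.Unreachable and nothing moves.
- r.job_done(): hands the job in; it is judged then, once.
Readings, each from a call of its own:
- r.get_clock(): time.
- r.get_joints(): joint angles.
- r.get_qvel(): joint speeds.
- r.get_joint_efforts(): joint torques, N m.
- r.get_eef_pos(): TCP position.
- r.get_tcp_rot(): TCP orientation.
- r.get_contact_force(): force on the tool from outside, world axes, zero at the start.
- r.get_torque(): the same for the moment, N m.
- r.get_width(): finger opening in mm.
- r.get_finger_force(): force on a finger pad.
Only numpy, scipy, OpenCV 4.12 (cv2) and the standard library are available. Lean on these libraries where they do the work, as an engineer would, in place of code of your own. Each camera call takes 0.05 s, during which the arm holds its last target. There are 200 camera calls.

## Working session

There is one attempt and no reset: what is moved stays moved. The work goes in short steps, each a Python script; the robot and the scene stay as the last script left them, time stands still between calls to the robot, and variables do not carry over. Pictures are saved under pics/ and viewed, at most 10 in all, crops included, and the job is handed in when it is done.

```bash
ls; mkdir -p pics; python3 - <<'E'
from cell import r
import cv2,numpy as np
for n in("scene","top"):
    p,d=r.capture(n); cv2.imwrite(f"pics/{n}0.png",p[:,:,::-1]); np.save(f"pics/{n}0.npy",d)
    print(n,r.get_calibration(n))
print(r.get_calibration("wrist"),r.get_tcp_rot(),r.get_clock())
a=cv2.imread("pics/scene0.png");b=cv2.imread("pics/top0.png")
E
```

```text
pics
scene {'fx': 350.10930055620736, 'fy': 350.10930055620736, 'cx': 250.19724396587898, 'cy': 197.177917252466, 'rvec': array([ 2.22246455,  0.98257214, -0.35887835]), 'tvec': array([-351.02719337, -208.22744696, 1604.6885419 ])}
top {'fx': 416.00250140624985, 'fy': 416.00250140624985, 'cx': 257.436253481868, 'cy': 186.4497116274831, 'rvec': array([ 2.12975454, -2.1840587 ,  0.10112722]), 'tvec': array([  18.25696687,  545.48721582, 1191.68155517])}
{'fx': 297.3186396354542, 'fy': 297.3186396354542, 'cx': 258.86307772041994, 'cy': 189.02281447744411, 'hand_eye': array([[-7.81733492e-05, -9.58033964e-01, -2.86654700e-01,
         7.34235591e+01],
       [ 9.99999545e-01, -3.47334205e-04,  8.88123068e-04,
        -2.47166583e-01],
       [-9.50417046e-04, -2.86654501e-01,  9.58033556e-01,
        -1.29379077e+02],
       [ 0.00000000e+00,  0.00000000e+00,  0.00000000e+00,
         1.00000000e+00]])} [-7.05070666e-04  9.91704211e-01  1.28538938e-01 -3.56734064e-05] 0.1
```

View pics/scene0.png

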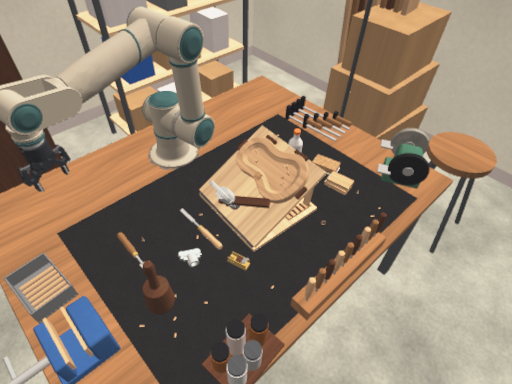

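View pics/top0.png

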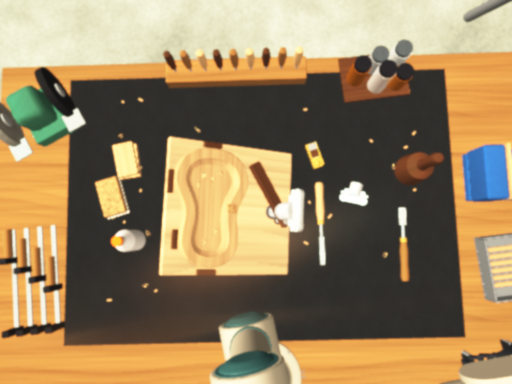

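Scene shows the board, with the nut near (222,190) and the strap near (252,202). In the top view the nut is near (291,213) and the strap nose near (257,166), so up-slope is roughly +y in world. Next I'll fit the board plane and look closer.

```bash
cat > h.py <<'E'
from cell import r
import cv2,numpy as np
from scipy.spatial.transform import Rotation as R
def pts(n,d):
    "world points of every pixel of a fixed camera"
    c=r.get_calibration(n); v,u=np.indices(d.shape)
    P=np.stack([(u-c["cx"])/c["fx"]*d,(v-c["cy"])/c["fy"]*d,d],-1)
    return (P-c["tvec"])@cv2.Rodrigues(c["rvec"])[0]
def wpts(d,pos,q):
    c=r.get_calibration("wrist"); v,u=np.indices(d.shape)
    a=(u-c["cx"])/c["fx"];b=(v-c["cy"])/c["fy"];t=np.hypot(a,b)+1e-9
    k=np.tan(np.minimum(t,1.5))/t
    P=np.stack([a*k*d,b*k*d,d],-1); H=c["hand_eye"]
    P=P@H[:3,:3].T+H[:3,3]
    return P@R.from_quat(q,scalar_first=True).as_matrix().T+pos
def proj(n,X):
    c=r.get_calibration(n); return cv2.projectPoints(np.array(X,float).reshape(-1,3),c["rvec"],c["tvec"],np.array([[c["fx"],0,c["cx"]],[0,c["fy"],c["cy"]],[0,0,1]]),None)[0][:,0]
E
python3 - <<'E'
from h import *
d=np.load("pics/top0.npy");P=pts("top",d);np.set_printoptions(precision=1,suppress=True)
for (u,v) in [(170,142),(288,157),(163,270),(286,270),(291,213),(283,213),(297,195),(297,225),(258,168),(265,185),(272,200),(320,190),(400,300)]: print(u,v,P[v,u])
m=np.zeros(d.shape,bool); m[255:272,166:286]=1; m[145:160,250:288]=1; m[240:270,255:286]=1
Q=P[m];
for _ in range(5):
    c=Q.mean(0);n=np.linalg.svd(Q-c,full_matrices=False)[2][2];n*=np.sign(n[2]);e=(Q-c)@n;Q=Q[abs(e)<max(3,1.5*e.std())]
print(c,n,np.degrees(np.arccos(n[2])),e.std(),len(Q))
h=(P-c)@n; 
a=cv2.imread("pics/top0.png")[130:290,150:340];cv2.imwrite("pics/t1.png",cv2.resize(a,None,fx=4,fy=3.75 ,interpolation=2))
for y in range(150,246,6): print(y,h[y,240:312:4].round(0).astype(int))
E
```

```text
170 142 [646.1 222.1 206.4]
288 157 [629.5 -87.4  38.5]
163 270 [324.6 241.2 200.5]
286 270 [303.  -71.3  36.6]
291 213 [459.1 -82.2 172.3]
283 213 [460.1 -62.2 161.1]
297 195 [504.1 -98.3 184.3]
297 225 [427.7 -94.8 195.7]
258 168 [581.9   0.  149.7]
265 185 [537.5 -17.4 135.3]
272 200 [497.5 -35.3 125.2]
320 190 [ 531.1 -179.1   24.3]
400 300 [ 206.5 -401.2   -0.5]
[370.3  40.9  99.1] [-0.  -0.5  0.9] 28.065867355517913 2.0187344598694343 1935
150 [ -4  -2   3   3   4  -1   1 -58 -51 -52 -44 -36 -33 -27 -23 -14 -10  19]
156 [  0   2   0  -5  -3   4   0   2   4   1   1   3   2 -28 -22 -19 -16   1]
162 [ 26   2  -2   2  53  55   1  -1   0   4   2   3   0 -31 -26 -14  -8  -1]
168 [ 29  28   0  53  57  56   1   2   1   0  -3   1   2 -25 -19 -15  -5   0]
174 [ 26  26   5   4  57  55  59   2   0   3   1   4   2 -24 -20 -16  -6  -4]
180 [ 27  27   0  -1  40  56  56  57   1   0  -1   3  -1 -25 -20 -12  -8  -4]
186 [ 24  26   0   0  -4  42  56  57  58   2   4   2  -2 -24 -22 -13 -10  -1]
192 [ 25  25  -1  -1  -2  -1  50  55  56  57   1   1   1 114 134 150  -7  -2]
198 [ 26   0   0   4  -1   5   1  53  59  59   2   0   1 116 134 149  -8   1]
204 [  0  -3   1  -3   0   1  -2   1  57  58  77  96 118 120 135 149  -8  -4]
210 [  0  -3   0   3   1   0   2  12  40  66  89 108 118 117 133 151  -6  -3]
216 [  3  -1  -3  -3   2  -2  -2   9  18  42  81 102 118 122 137 149  -7  -3]
222 [  1  -2   2   3   2  -3   5   0   0  11  49  59 103 120 140 152  -3  -2]
228 [ -1   3   6   4   1   1  -1   0  -1   3   4  -1  -2 118 139 151 -11   0]
234 [  -2    2    0    0    1   -2    2    2   -5    1 1035    3    4  -22
  -18  -11   -8   -1]
240 [  1   0  -1  -3  -2   3   1   1   0   0   1   1   0 -25 -15 -13  -5  -3]
```

View pics/t1.png

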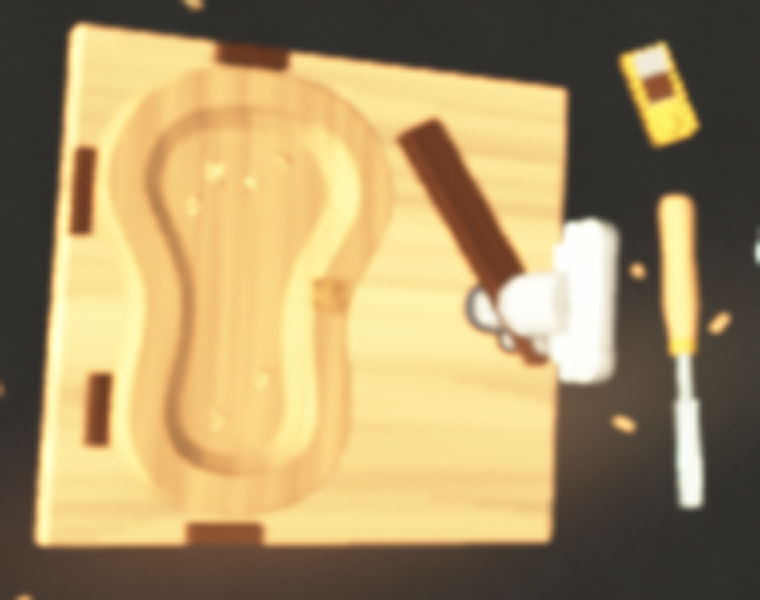

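The crop shows the strap nose at (420,135), the stud and nut hub at about (515,300), the wing at (590,300) and the pad at (331,295). Board x is about −X in world. Next I'll estimate the frame and check reachability.

```bash
python3 - <<'E'
from h import *
np.set_printoptions(precision=3,suppress=True)
d=np.load("pics/top0.npy");P=pts("top",d)
m=np.zeros(d.shape,bool); m[255:272,166:286]=1; m[145:160,250:288]=1; m[240:270,255:286]=1
Q=P[m]
for _ in range(5):
    c=Q.mean(0);n=np.linalg.svd(Q-c,full_matrices=False)[2][2];n*=np.sign(n[2]);e=(Q-c)@n;Q=Q[abs(e)<4]
yb=np.array([n[0],n[1],0]);yb=yb*n[2]**2/ (n[:2]@n[:2])**.5/ n[2]**2; yb=yb/np.linalg.norm(yb)
yb=yb-n*(yb@n);yb/=np.linalg.norm(yb);xb=np.cross(yb,n);B=np.stack([xb,yb,n],1)
print("B",B)
b=(P-c)@B; h=b[...,2]
win=np.zeros(d.shape,bool);win[155:240,245:312]=1
wing=win&(h>143)&(h<160); W=b[wing]; cw=(W.max(0)+W.min(0))/2
ev=np.linalg.svd(W[:,:2]-W[:,:2].mean(0),full_matrices=False)[2][0]
print("wing n",wing.sum(),"mean",W.mean(0),"mid",cw,"ext",np.ptp(W,axis=0),"ang",np.arctan2(ev[1],ev[0]))
st=win&(h>50)&(h<62); S=b[st];S=S[S[:,1]<W[:,1].mean()-30]; s0=S[:,:2].mean(0); sv=np.linalg.svd(S[:,:2]-s0,full_matrices=False)[2][0]; sv*=-np.sign(sv[1])
t=(S[:,:2]-s0)@sv; print("strap n",len(S),"mean",s0,"dir",sv,"ang",np.arctan2(-sv[0],-sv[1]),"h",np.median(S[:,2]),"nose end",s0+sv*t.max(),"width",np.ptp((S[:,:2]-s0)@[-sv[1],sv[0]]))
# pad: brighter/darker square near (233,209)
print("pad guess",b[207:211,230:236].reshape(-1,3).mean(0))
np.savez("frame.npz",B=B,c=c)
nose=s0+sv*t.max()
print("axis from nose-150:",nose-150*sv, "from pad:",b[207:211,230:236].reshape(-1,3).mean(0)+[0,134,0])
ax=W[:,:2].mean(0)
for name,h0,xy in(("nut",150,ax),("nuthi",200,ax),("strap",52,ax+128*sv),("strap0",52,ax+[0,-128])):
    for th in np.arange(-3.0,3.2,.5):
        x=np.array([np.cos(th),np.sin(th),0]);T=B@np.stack([x,np.cross([0,0,-1],x),[0,0,-1]],1)
        q=r.ik(c+B@np.r_[xy,h0],R.from_matrix(T).as_quat(scalar_first=True)); print(name,round(th,1),q if q is None else np.array(q))
E
```

```text
B [[-0.984 -0.112 -0.137]
 [ 0.177 -0.623 -0.762]
 [-0.    -0.774  0.633]]
wing n 223 mean [-67.936  18.418 152.412] mid [-62.325  19.708 151.658] ext [108.53   16.366  16.665] ang 0.045397311967101533<stdin>:16: RuntimeWarning: Mean of empty slice.
  ret = um.true_divide(
Traceback (most recent call last):
IndexError: index 0 is out of bounds for axis 0 with size 0
```

```bash
cat > est.py <<'E'
from h import *
np.set_printoptions(precision=3,suppress=True)
d=np.load("pics/top0.npy");P=pts("top",d)
m=np.zeros(d.shape,bool); m[255:272,166:286]=1; m[145:160,250:288]=1; m[240:270,255:286]=1; m&=(d>500)&(d<1300)
Q=P[m]
for k in range(10):
    c=Q.mean(0);n=np.linalg.svd(Q-c,full_matrices=False)[2][2];n*=np.sign(n[2]);e=(Q-c)@n;Q=Q[abs(e)<max(4,2*e.std())]
print("tilt",np.degrees(np.arccos(n[2])))
yb=-np.array([0,0,1])+n*n[2];yb/=np.linalg.norm(yb);xb=np.cross(yb,n);B=np.stack([xb,yb,n],1)
print("B",B,c,len(Q))
b=(P-c)@B; h=b[...,2]
win=np.zeros(d.shape,bool);win[155:240,245:312]=1
wing=win&(h>143)&(h<160); W=b[wing]; cw=(W.max(0)+W.min(0))/2
ev=np.linalg.svd(W[:,:2]-W[:,:2].mean(0),full_matrices=False)[2][0]
print("wing n",wing.sum(),"mean",W.mean(0),"mid",cw,"ext",np.ptp(W,axis=0),"ang",np.arctan2(ev[1],ev[0]))
st=win&(h>50)&(h<62); S=b[st];S=S[S[:,1]<W[:,1].mean()-40]; s0=S[:,:2].mean(0); sv=np.linalg.svd(S[:,:2]-s0,full_matrices=False)[2][0]; sv*=-np.sign(sv[1])
t=(S[:,:2]-s0)@sv; nose=s0+sv*t.max()
print("strap n",len(S),"mean",s0,"ang",np.arctan2(-sv[0],-sv[1]),"h",np.median(S[:,2]),"width",np.ptp((S[:,:2]-s0)@[-sv[1],sv[0]]))
pad=b[207:211,230:236].reshape(-1,3).mean(0)
print("axis from nose-150:",nose-150*sv, "pad",pad,"from pad:",pad+[0,134,0])
np.savez("frame.npz",B=B,c=c)
ax=W[:,:2].mean(0)
for name,h0,xy in(("nut",130,ax),("nuthi",200,ax),("strap",52,ax+128*sv),("strap0",52,ax+[0,-128])):
    for th in np.arange(-3.0,3.2,.5):
        x=np.array([np.cos(th),np.sin(th),0]);T=B@np.stack([x,np.cross([0,0,-1],x),[0,0,-1]],1)
        q=r.ik(c+B@np.r_[xy,h0],R.from_matrix(T).as_quat(scalar_first=True)); print(name,round(th,1),q if q is None else np.array(q))
E
python3 est.py
```

```text
tilt 27.97849036121806
B [[-0.998 -0.057 -0.03 ]
 [ 0.065 -0.881 -0.468]
 [ 0.    -0.469  0.883]] [383.568  37.787  97.86 ] 2215
wing n 217 mean [-89.585  76.456 147.984] mid [-92.097  77.207 148.838] ext [103.921  17.64   11.477] ang -0.021242674196828057
strap n 335 mean [-176.445   11.188] ang 1.0654382368504218 h 55.78762757260406 width 35.07008579109191
axis from nose-150: [-83.716  62.493] pad [-89.879 -58.586  29.701] from pad: [-89.879  75.414  29.701]
nut -3.0 [-0.524  0.057  1.596  0.438  1.706  0.982]
nut -2.5 [-0.524  0.057  1.596  0.438  1.706  0.482]
nut -2.0 [-0.524  0.057  1.596  0.438  1.706 -0.018]
nut -1.5 [-0.524  0.057  1.596  0.438  1.706 -0.518]
nut -1.0 [-0.524  0.057  1.596  0.438  1.706 -1.018]
nut -0.5 [-0.524  0.057  1.596  0.438  1.706 -1.518]
nut 0.0 [-0.524  0.057  1.596  0.438  1.706 -2.018]
nut 0.5 [-0.524  0.057  1.596  0.438  1.706 -2.518]
nut 1.0 None
nut 1.5 [-0.524  0.057  1.596  0.438  1.706  2.765]
nut 2.0 [-0.524  0.057  1.596  0.438  1.706  2.265]
nut 2.5 [-0.524  0.057  1.596  0.438  1.706  1.765]
nut 3.0 [-0.524  0.057  1.596  0.438  1.706 
[... 1327 characters left out ...]
474  1.564  1.448]
strap0 -3.0 [-0.231 -0.036  1.708  0.481  1.559  1.235]
strap0 -2.5 [-0.231 -0.036  1.708  0.481  1.559  0.735]
strap0 -2.0 [-0.231 -0.036  1.708  0.481  1.559  0.235]
strap0 -1.5 [-0.231 -0.036  1.708  0.481  1.559 -0.265]
strap0 -1.0 [-0.231 -0.036  1.708  0.481  1.559 -0.765]
strap0 -0.5 [-0.231 -0.036  1.708  0.481  1.559 -1.265]
strap0 0.0 [-0.231 -0.036  1.708  0.481  1.559 -1.765]
strap0 0.5 [-0.231 -0.036  1.708  0.481  1.559 -2.265]
strap0 1.0 [-0.231 -0.036  1.708  0.481  1.559 -2.765]
strap0 1.5 None
strap0 2.0 [-0.231 -0.036  1.708  0.481  1.559  2.519]
strap0 2.5 [-0.231 -0.036  1.708  0.481  1.559  2.019]
strap0 3.0 [-0.231 -0.036  1.708  0.481  1.559  1.519]
```

Three results agree: axis at about (-90,76) from the nut and from the pad, wing angle about 0, and J6 range sufficient. The strap mask was contaminated, so I'll take a close look with the wrist camera.

```bash
cat >> h.py <<'E'
try: F=np.load("frame.npz"); B=F["B"]; c0=F["c"]
except Exception: pass
def pose(x,y,h,th):
    "TCP at board x,y,h, square to the board, tool x at angle th from board x"
    X=np.array([np.cos(th),np.sin(th),0]);T=B@np.stack([X,np.cross([0,0,-1],X),[0,0,-1]],1)
    return c0+B@np.array([x,y,h]),R.from_matrix(T).as_quat(scalar_first=True)
def look(name):
    pos,q=np.array(r.get_eef_pos()),r.get_tcp_rot()
    p,d=r.capture("wrist"); cv2.imwrite(f"pics/{name}.png",p[:,:,::-1])
    W=wpts(d,pos,q); np.savez(f"pics/{name}.npz",d=d,W=W,p=p); return p,d,(W-c0)@B
E
python3 - <<'E'
from h import *
np.set_printoptions(precision=1,suppress=True,linewidth=200)
r.movep(*pose(-140,20,210,-2.4)); p,d,b=look("w1")
print(r.get_clock(),r.get_contact_force())
h=np.where(d>0,b[...,2],-99)
g=(h>-3)&(h<3); print("board h",np.median(h[abs(h)<6]))
print(h[::16,::24].astype(int))
E
```

```text
2.1917 [-0.1  0.  -0.2]
board h 0.08564266077379354
[[ -791 -1024 -1283 -1427  -429  -369     0    25    26     0  -207  -188  -172  -155  -138  -124  -109   -82   -37   -20    -7  -736]
 [ -619  -849 -1057 -1379  -395    14    26    23    27    26    15  -175  -158  -144  -128  -114  -102   -87   -64   -17     0    10]
 [ -655  -759  -824  -430  -367    25    19    12    15    26    27     1  -148  -133  -118  -105   -93   -80   -65   -43     2    15]
 [ -685  -772  -857  -399  -342    25    12    12    11    15    27     0     0  -123  -110   -98   -83   -71   -58   -45   -21    23]
 [ -720  -561  -337  -337     0    25    12    10    11    12    25    27     0  -115  -100   -89   -77   -64   -51   -38   -27     6]
 [ -751  -822  -314  -347     0    23    11    10    11    11    21    25     0     0   -91   -81   -68   -55   -44   -30   -18    -5]
 [ -777  -859  -298     0    26    19    12    11    11    12    24    26     0     0     0   -73   -60   -48   -36   -25   -11     1]
 [-1316  -896  -325     0    25    12    11    11    11    14    27     0    56     0     1   -64   -54
[... 1492 characters left out ...]
  262   264    75    90]
 [   93    67    12   272   264   267   272   -67    -1    -1   135   147    -7     3    29   271   272   261   267   273    84   100]
 [  111    83   282   278   264   261   279   278   -43   269   151    -9     1    12    22   278   280   262   266   280    94   110]
 [  129   101   289   281   267   -64   285   284   278   277   277   276   277   277   284   285   278    64   268   287   290   130]
 [  133   298   294   286   272   -25   276   291   292   284   283   284   284   291   292   292   270    75   275   290   297   150]
 [ -226   303   299   293    37     7   292   297   297   296   289   289   289   297   297   294   292    88   283   298   301   304]]
```

View pics/w1.png

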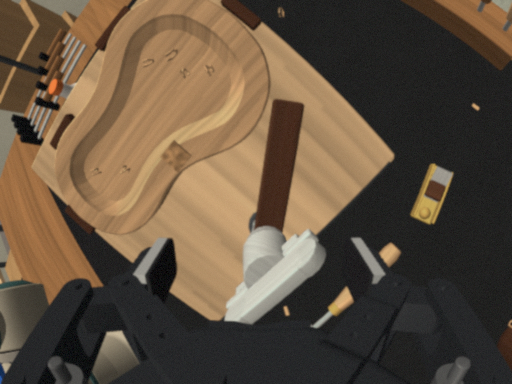

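The wrist view is clear: strap from nose (288,105) to hub (265,245), pad at (177,153), wing from (235,310) to (310,245).

```bash
python3 - <<'E'
from h import *
np.set_printoptions(precision=2,suppress=True)
z=np.load("pics/w1.npz");b=(z["W"]-c0)@B;d=z["d"];p=z["p"].astype(int);h=np.where(d>0,b[...,2],-99)
v,u=np.indices(d.shape)
S=b[(h>50)&(h<60)&(u>245)&(u<310)&(v>90)&(v<232)][:,:2]
(cx,cy),(w,l),a=cv2.minAreaRect(S.astype(np.float32)); s0=S.mean(0);sv=np.linalg.svd(S-s0,full_matrices=False)[2][0];sv*=-np.sign(sv[1])
t=(S-s0)@sv;o=(S-s0)@[-sv[1],sv[0]]
print("strap",len(S),"ang",np.arctan2(-sv[0],-sv[1]),"w",np.percentile(o,[1,99]),"L",np.ptp(t)); nose=s0+sv*np.percentile(t,99.7)+np.array([-sv[1],sv[0]])*o[[o.argmin(),o.argmax()]].mean()
print("axis from nose",nose-150*sv)
W=b[(h>138)&(h<156)&(u>220)&(u<330)&(v>225)&(v<325)]
ev=np.linalg.svd(W[:,:2]-W[:,:2].mean(0),full_matrices=False)[2][0];ev*=np.sign(ev[0]);t=(W[:,:2]-W[:,:2].mean(0))@ev
print("wing",len(W),W.mean(0),"mid ends",W[:,:2].mean(0)+ev*(t.min()+t.max())/2,"L",np.ptp(t),"ang",np.arctan2(ev[1],ev[0]),"h top",np.percentile(W[:,2],[50,80,95]))
# pad by height 28.5..32
for lo in(28,):
  m=(u>155)&(u<200)&(v>130)&(v<175); M=m&(h>28); print("pad h",M.sum(),b[M].mean(0),np.percentile(b[M],[2,98],axis=0))
g=p.sum(2); M=m&(g<np.percentile(g[m],35)); print(b[M].mean(0))
print("pix",b[145:162,168:186].reshape(-1,3).mean(0), b[153,177])
E
```

```text
strap 3924 ang 0.9754270027734456 w [-15.06  14.48] L 135.77950892386582
axis from nose [-90.36  74.8 ]
wing 2255 [-103.11   76.49  146.31] mid ends [-94.1   76.18] L 106.02471125142657 ang -0.03476233837930479 h top [147.71 148.78 149.57]
pad h 503 [-92.44 -58.93  30.04] [[-103.91  -71.34   28.5 ]
 [ -80.44  -46.42   31.65]]
[-91.25 -56.17  31.31]
pix [-96.47 -59.31  31.74] [-96.18 -59.08  29.58]
```

```bash
cat >> h.py <<'E'
AX=np.array([-91.,75.])
def sp(s,h,rad=128): return pose(*(AX-rad*np.array([np.sin(s),np.cos(s)])),h,-(np.pi/2+s))
E
python3 - <<'E'
from h import *
np.set_printoptions(precision=2,suppress=True)
s=.975
r.movep(*sp(s,130)); print(r.movel(*sp(s,50),v=120,force_limit=12)); f0=np.array(r.get_contact_force())
r.clamp(20); print("w",r.get_width(),np.array(r.get_contact_force())-f0)
for a in np.linspace(s,0,9)[1:]:
    r.movel(*sp(a,50),v=100); print(round(a,2),(np.array(r.get_contact_force())-f0)@B,r.get_width())
print(r.get_clock())
E
```

```text
False
w 29.254463702643857 [ 2.17 -2.57  0.5 ]
0.85 [-0.85  0.31 -0.  ] 29.879421704706996
0.73 [-0.58  1.13  0.84] 29.295411419050048
0.61 [-0.71  2.37  0.86] 29.29267870198545
0.49 [-0.58  2.53  0.76] 29.13397255642272
0.37 [0.04 2.69 1.01] 29.032728796881816
0.24 [-0.5   3.85  0.01] 29.425877484952878
0.12 [0.05 4.37 0.6 ] 29.50924264405927
0.0 [0.21 5.17 0.48] 29.428367780229614
6.5083
```

```bash
cat > meas.py <<'E'
from h import *
def wing(name,lo=125,hi=156,phi=None):
    "wing top in board frame: centre, angle, height"
    p,d,b=look(name); h=np.where(d>0,b[...,2],-99)
    b2=b[...,:2]-AX; m=(h>lo)&(h<hi)&(np.hypot(b2[...,0],b2[...,1])<66)
    top=np.percentile(b[m][:,2],97); m&=(h>top-6); W=b[m]
    (c,(w,l),a)=cv2.minAreaRect(W[:,:2].astype(np.float32)); bx=cv2.boxPoints((c,(w,l),a)); e=[bx[1]-bx[0],bx[2]-bx[1]]; e=max(e,key=np.linalg.norm)
    return np.array(c)-AX,np.arctan(e[1]/e[0]),sorted((w,l)),np.median(b[m][:,2]),top,len(W)
E
python3 - <<'E'
from meas import *
np.set_printoptions(precision=3,suppress=True)
r.gripper_open(); r.movel(*sp(0,130),v=150)
r.movep(*pose(AX[0],AX[1]-40,235,-np.pi/2)); print(wing("w2"))
z=np.load("pics/w2.npz");b=(z["W"]-c0)@B;h=np.where(z["d"]>0,b[...,2],-99);q=b[...,:2]-AX
S=q[(h>51)&(h<60)&(abs(q[...,0])<45)&(q[...,1]<-40)&(q[...,1]>-165)];s0=S.mean(0);sv=np.linalg.svd(S-s0,full_matrices=False)[2][0];sv*=-np.sign(sv[1])
print("strap ang",np.arctan2(-sv[0],-sv[1]),"mean",s0,len(S),"nose x",S[S[:,1]<-120].mean(0),"end",S[:,1].min(),r.get_clock())
E
```

```text
(array([-0.722,  3.619]), np.float32(-0.017975803), [15.035935401916504, 102.57820892333984], np.float64(148.50447494281357), np.float64(150.8538352418224), 1945)
strap ang 0.004351904852791097 mean [ -0.532 -95.002] 2994 nose x [  -0.684 -134.327] end -149.589503250632 8.4333
```

View pics/w2.png

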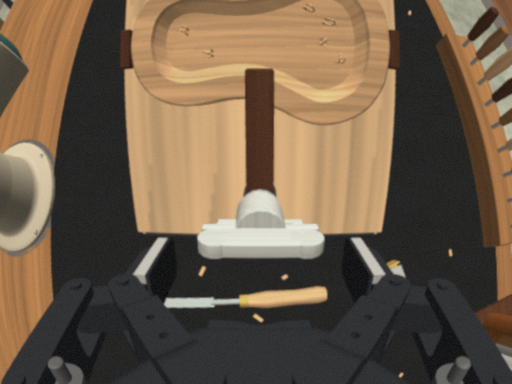

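The strap lies centred over the pad at 0.004 rad, its nose reaching (258,70) onto the rim. The wing is at (262,240) and still loose. Next I'll straddle it with the open fingers and turn backward.

```bash
cat > back.py <<'E'
from meas import *
import sys
np.set_printoptions(precision=2,suppress=True)
CY=2.
def at(h,th): return pose(AX[0],AX[1]+CY,h,th)
E
python3 - <<'E'
from back import *
ph=-.02
r.movep(*at(175,ph-np.pi)); print(r.movel(*at(129,ph-np.pi),v=100,force_limit=8),r.get_clock())
f0=np.array(r.get_contact_force());print(wing("b0"))
for k,t in enumerate([.05,.3,.6,.8]):
    r.movel(*at(129,ph-np.pi+t)); print(t,r.get_clock(),(np.array(r.get_contact_force())-f0)@B,np.array(r.get_torque())@B)
print(wing("b1"))
E
```

```text
False 10.3917
(array([-4.62,  2.97]), np.float32(-0.92038846), [76.42879486083984, 89.45825958251953], np.float64(148.90955722591275), np.float64(154.0614623652731), 3887)
0.05 10.6917 [ 0.53 -0.41 -0.21] [0.21 0.02 0.07]
0.3 11.0917 [ 0.44 -0.24 -0.33] [ 0.17 -0.01  0.01]
0.6 11.5417 [ 1.58 -1.13 -0.08] [ 0.19 -0.01  0.02]
0.8 11.8917 [ 0.3  -0.42 -0.34] [ 0.27 -0.01  0.02]
(array([-2.37,  1.43]), np.float32(-0.4846232), [49.83560562133789, 107.93162536621094], np.float64(148.6448197247729), np.float64(153.13642024415327), 5817)
```

View pics/b1.png

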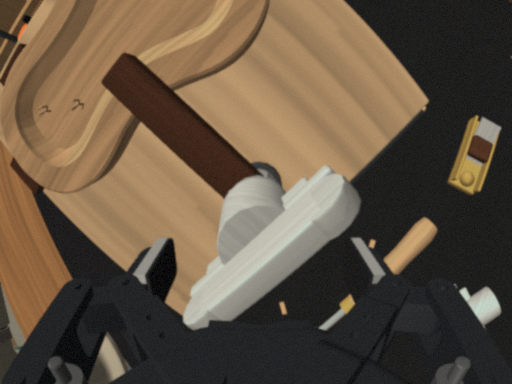

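The view shows the wing from (200,310) to (345,195), clear of the pads at (155,265) and (370,260). I'll mask the finger pixels and carry on in small steps.

```bash
sed -i 's/    b2=b/    v,u=np.indices(h.shape); h[(v>228)\&((u<182)|(u>345))]=-99; h[p.sum(2)<330]=-99\n    b2=b/; s/top-6/top-5/' meas.py
python3 - <<'E'
from back import *
ph=-.02; f0=None; h0=None
t=.8
while t<2.0:
    t+=.1; r.movel(*at(129,ph-np.pi+t)); w=wing(f"c{t*100:.0f}")
    print(round(t,2),w[0],round(float(w[1]),2),np.round(w[2],0),round(w[3],1),round(w[4],1),"T",(np.array(r.get_torque())@B)[2],"F",np.array(r.get_contact_force())@B)
    if h0 is None:h0=w[4]
    if w[4]<h0-3.5 and w[1]>0.3: break
print(r.get_clock())
E
```

```text
0.9 [-2.28  3.57] -0.02 [15. 98.] 148.4 150.5 T 0.02194996609333825 F [-0.08 -0.33  0.02]
1.0 [-2.46  3.29] -0.02 [14. 97.] 148.4 150.7 T -0.021087788317562965 F [-0.33 -0.06  0.33]
1.1 [-2.7   2.92] -0.01 [14. 97.] 148.4 150.7 T -0.020508330770027422 F [ 0.12 -0.67  0.87]
1.2 [-4.05  1.64] 0.04 [15. 94.] 148.4 150.2 T 0.00011076040056597948 F [ 0.43 -0.41 -0.86]
1.3 [-4.4   0.73] 0.14 [14. 94.] 148.6 150.3 T 0.008484373372876558 F [-0.8  -0.26  0.13]
1.4 [-4.76  0.75] 0.24 [14. 94.] 148.8 150.5 T -0.04276423210057195 F [-0.37  0.91  0.38]
1.5 [-4.36  0.92] 0.36 [14. 95.] 149.1 150.8 T -0.03561238016017747 F [ 0.08 -1.09 -0.22]
1.6 [-5.19 -0.01] 0.46 [14. 94.] 149.3 150.9 T -0.028093190631661172 F [0.54 0.5  0.1 ]
1.7 [-3.15  0.53] 0.57 [14. 98.] 149.6 151.2 T -0.02576624998989401 F [ 0.49  0.34 -0.04]
1.8 [-3.08  0.82] 0.68 [15. 97.] 149.8 151.4 T 0.006930622760505362 F [ 0.24  0.08 -0.16]
1.9 [-3.5  -0.24] 0.75 [15. 97.] 150.0 151.6 T -0.01663187512306754 F [-0.32 -0.04 -0.11]
2.0 [-3.38  0.25] 0.86 [15. 97.] 150.3 151.9 T -0.05251864715255986 F [0.54 1.11 1.12]
15.5417
```

Works exactly as described: the nut is turning and riding up. Continuing with the same loop.

```bash
python3 - <<'E'
from back import *
ph=-.02; t=2.0; h0=151.9
while t<2.9:
    t+=.08; r.movel(*at(129,ph-np.pi+t)); w=wing(f"c{t*100:.0f}")
    print(round(t,2),w[0],round(float(w[1]),2),np.round(w[2],0),round(w[3],1),round(w[4],1),"T",(np.array(r.get_torque())@B)[2])
    if w[4]<h0-3.5: break
    h0=max(h0,w[4])
r.wait(.3); print(wing("drop"),r.get_clock())
E
```

```text
2.08 [-3.09 -0.79] 0.92 [15. 95.] 150.4 152.0 T -0.040971884597796826
2.16 [-2.65 -1.44] 1.0 [15. 95.] 150.5 152.1 T 0.018155115860144466
2.24 [-2.48 -1.69] 1.09 [15. 95.] 150.6 152.3 T 0.016825552884239526
2.32 [-2.12 -1.19] 1.17 [15. 95.] 150.7 152.4 T 0.024066542400704258
2.4 [-2.23 -0.1 ] 1.26 [15. 95.] 150.6 153.1 T -0.07922970795663556
2.48 [-2.43  0.31] 1.4 [15. 94.] 146.2 149.4 T 0.013368956203988175
(array([-2.09,  0.32]), np.float32(1.3898215), [15.183039665222168, 94.3690185546875], np.float64(146.25064394170192), np.float64(149.49628727779466), 3256) 17.6917
```

The height dropped 4.4 mm at φ≈1.39. I'll relieve the fingers, lift clear and check it before going forward.

```bash
python3 - <<'E'
from back import *
ph=-.02
r.movel(*at(129,ph-np.pi+2.2)); print(wing("d1"))
r.movel(*at(235,ph-np.pi+2.2),v=200); print(wing("d2"),r.get_clock())
E
```

```text
(array([-2.52,  0.17]), np.float32(1.4076722), [14.386066436767578, 93.86266326904297], np.float64(146.4636220257671), np.float64(149.5286920648219), 3601)
(array([-2.54,  0.68]), np.float32(1.4082843), [14.224653244018555, 94.778564453125], np.float64(146.36963051630107), np.float64(149.35607770348383), 1438) 18.9083
```

```bash
python3 - <<'E'
from h import *
np.set_printoptions(precision=1,suppress=True)
for n,a in(("w2",-.02),("c232",1.17),("d1",1.408),("d2",1.408)):
    z=np.load(f"pics/{n}.npz");b=(z["W"]-c0)@B;h=np.where(z["d"]>0,b[...,2],-99);q=b[...,:2]-AX
    v,u=np.indices(h.shape); h[(v>228)&((u<182)|(u>345))]=-99; h[z["p"].astype(int).sum(2)<330]=-99
    l=q@[np.cos(a),np.sin(a)];o=q@[-np.sin(a),np.cos(a)]
    print(n,"board",np.median(h[abs(h)<5]),"strap",np.median(b[...,2][(abs(b[...,2]-56)<4)&(abs(q[...,0])<12)&(q[...,1]<-60)]))
    for x in range(-55,60,10):
        m=(abs(l-x)<5)&(abs(o)<9)&(h>140)&(h<158); print(x,m.sum(),np.percentile(h[m],[20,50,90]) if m.sum()>5 else None,end="; ")
    print()
E
```

```text
w2 board 0.18238596292320486 strap 56.20117167221643
-55 58 [141.9 144.5 146.2]; -45 197 [146.  148.1 149.5]; -35 211 [145.9 147.8 149.3]; -25 210 [145.4 147.6 148.6]; -15 217 [145.8 147.9 148.9]; -5 214 [145.7 148.2 149.4]; 5 212 [146.1 148.5 149.5]; 15 223 [146.  148.6 149.6]; 25 220 [146.  148.9 149.9]; 35 225 [146.5 150.4 151.6]; 45 189 [145.2 148.4 150.6]; 55 16 [142.3 143.5 144.3]; 
c232 board 0.09639498128825225 strap 56.15145635397211
-55 81 [141.7 144.8 146.4]; -45 312 [143.  146.5 149.8]; -35 831 [146.8 151.6 153. ]; -25 896 [147.6 150.7 151.6]; -15 866 [147.5 150.5 151.5]; -5 825 [147.  150.5 151.3]; 5 787 [146.8 150.3 151.2]; 15 736 [146.8 150.2 151.1]; 25 680 [146.6 150.1 151. ]; 35 636 [147.8 150.4 151.9]; 45 75 [151.1 151.6 152.2]; 55 0 None; 
d1 board 0.11803704892291736 strap 56.190382786749524
-55 0 None; -45 688 [143.2 146.1 148.2]; -35 695 [148.6 149.1 149.9]; -25 633 [146.4 147.  148.1]; -15 617 [145.8 146.3 147.1]; -5 553 [145.1 145.6 146.5]; 5 513 [144.4 145.  145.8]; 15 456 [143.9 144.4 145.1]; 25 412 [143.2 143.7 144.5]; 35 382 [142.7 143.3 144.2]; 45 206 [143.4 144.1 144.7]; 55 31 [140.9 141.6 142.4]; 
d2 board 0.17788454515238877 strap 56.18005936879602
-55 0 None; -45 240 [142.8 145.7 148. ]; -35 266 [148.2 149.  149.8]; -25 243 [146.4 147.1 148.5]; -15 243 [145.6 146.4 147.2]; -5 229 [145.1 145.8 146.6]; 5 212 [144.2 145.  146. ]; 15 212 [143.6 144.2 145.2]; 25 198 [143.  143.7 144.5]; 35 196 [142.5 143.2 144.4]; 45 173 [143.2 143.8 144.9]; 55 51 [140.8 141.3 142.4];
```

The wing top at the axis fell from 150.4 to 145.2, which puts nut_grip about 35 mm beyond the tip, so it is in the thread. Now regrip and run forward.

```bash
cat >> meas.py <<'E'
def hc(name):
    "wing: angle guess (mod pi) and mean top height near the axis"
    w=wing(name); z=np.load(f"pics/{name}.npz");b=(z["W"]-c0)@B;q=b[...,:2]-AX
    m=(np.hypot(q[...,0]-w[0][0],q[...,1]-w[0][1])<18)&(b[...,2]>w[4]-9)&(b[...,2]<158)&(z["d"]>0)&(z["p"].astype(int).sum(2)>330)
    a=w[1]; o=(q-w[0])@[-np.sin(a),np.cos(a)]; m&=abs(o)<4
    return round(float(a),2),round(float(np.median(b[...,2][m])),1)
E
cat > fwd.py <<'E'
from back import *
def fwd(th,end,step,Tmax,every=2):
    k=0
    while th>end+1e-6:
        th=max(end,th-step); r.movel(*at(122,th)); T=(np.array(r.get_torque())@B)[2]; k+=1
        F=np.array(r.get_contact_force())@B
        if k%every==0 or abs(T)>Tmax: print(round(th,3),hc(f"f{-th*1000:.0f}"),"T %.2f"%T,"F",F,"t %.1f"%r.get_clock())
        if abs(T)>Tmax: break
    return th
E
python3 - <<'E'
from fwd import *
r.movep(*at(200,.5)); print(hc("e0"),(np.array(r.get_torque())@B))
print(r.movel(*at(122,.5),v=120,force_limit=8),hc("e1"),np.array(r.get_torque())@B,np.array(r.get_contact_force())@B)
fwd(.5,-1.2,.2,.5)
print(r.get_joints())
E
```

```text
(1.41, 145.2) [ 0.21 -0.07  0.02]
False (1.4, 145.2) [0.18 0.02 0.01] [-0.01 -0.43 -0.29]
0.1 (1.22, 144.9) T -0.01 F [0.43 1.03 0.4 ] t 21.9
-0.3 (0.82, 143.8) T 0.05 F [-0.31 -0.26 -0.69] t 22.6
-0.7 (0.43, 142.6) T -0.02 F [ 0.8  -0.37  0.51] t 23.4
-1.1 (0.04, 142.2) T 0.01 F [ 0.45  1.38 -0.51] t 24.1
[-0.52  0.06  1.6   0.44  1.69 -0.82]
```

```bash
python3 - <<'E'
from fwd import *
th=fwd(-1.2,-2.7,.2,.6); fwd(th,-3.6,.06,.6)
E
```

```text
-1.6 (-0.47, 141.8) T 0.03 F [-0.08 -1.32  1.18] t 25.1
-2.0 (-0.86, 140.8) T 0.03 F [0.03 0.49 0.19] t 25.9
-2.4 (-1.25, 140.0) T 0.02 F [ 0.59  0.14 -0.06] t 26.6
-2.7 (-1.54, 139.3) T 0.04 F [ 0.09  0.38 -0.  ] t 27.3
-2.82 (1.48, 139.1) T -0.01 F [ 0.04 -0.32 -0.03] t 27.8
-2.94 (1.36, 138.8) T -0.01 F [-0.51 -0.31  0.29] t 28.4
-3.06 (1.24, 138.5) T 0.00 F [ 0.17 -0.37 -0.35] t 28.9
-3.18 (1.11, 138.3) T 0.05 F [ 0.42 -0.08  0.17] t 29.5
-3.3 (1.0, 138.1) T -0.01 F [-0.41  0.21  0.28] t 30.0
-3.42 (0.88, 138.0) T 0.06 F [ 1.05 -0.46  0.37] t 30.6
-3.54 (0.76, 137.9) T 0.05 F [ 0.59 -0.96 -0.63] t 31.1
```

```bash
ls pics | tail -20; python3 - <<'E'
from fwd import *
def strap(n):
    z=np.load(f"pics/{n}.npz");b=(z["W"]-c0)@B;q=b[...,:2]-AX;h=b[...,2]
    return [round(float(np.median(h[(h>46)&(h<62)&(abs(q[...,0])<12)&(abs(q[...,1]-y)<12)])),1) for y in(-45,-80,-110,-135)]
for n in("d1","f2000","f2700","f3060","f3300","f3540"): print(n,strap(n))
fwd(-3.6,-3.9,.06,.6); print(strap("f3840"),r.get_joints())
E
```

```text
f3060.png
f3180.npz
f3180.png
f3300.npz
f3300.png
f3420.npz
f3420.png
f3540.npz
f3540.png
f700.npz
f700.png
scene0.npy
scene0.png
t1.png
top0.npy
top0.png
w1.npz
w1.png
w2.npz
w2.png
d1 [56.2, 56.2, 56.2, 56.2]
f2000 [54.8, 54.8, 54.8, 54.8]
f2700 [53.4, 53.3, 53.3, 53.3]
f3060 [52.5, 52.5, 52.5, 52.5]
f3300 [nan, 52.0, 52.0, 52.0]
f3540 [nan, 51.9, 51.9, 51.8]
-3.72 (0.59, 137.7) T 0.07 F [ 1.22 -0.74 -0.97] t 31.9
-3.84 (0.47, 137.6) T 0.14 F [ 1.95 -1.16 -2.16] t 32.5
[nan, 51.7, 51.7, nan] [-0.52  0.06  1.6   0.44  1.69  1.88]
  return _methods._mean(a, axis=axis, dtype=dtype,
  ret = ret.dtype.type(ret / rcount)
```

The strap sank 4.5 mm (56.2 to 51.7) with the rate flattening and torque rising, so it bears fully on the pad. Back off the fingers, lift and verify.

```bash
python3 - <<'E'
from fwd import *
print((np.array(r.get_torque())@B),np.array(r.get_contact_force())@B)
r.movel(*at(122,-3.5)); r.movel(*at(240,-3.5),v=150); r.movep(*pose(AX[0],AX[1]-30,260,-np.pi/2)); print(hc("g0"))
z=np.load("pics/g0.npz");b=(z["W"]-c0)@B;q=b[...,:2]-AX;h=b[...,2]
m=(h>46)&(h<62)&(abs(q[...,0])<30)&(q[...,1]<-50)&(q[...,1]>-160)
S=q[m]; sv=np.linalg.svd(S-S.mean(0),full_matrices=False)[2][0];print("strap h",np.median(h[m]),"ang",np.arctan(sv[0]/sv[1]),S.mean(0),"board",np.median(h[abs(h)<5]),r.get_clock())
E
```

```text
[ 0.04 -0.34  0.16] [ 1.88 -0.74 -2.8 ]
(0.41, 137.6)
strap h 51.61250622039536 ang 0.0020677379433772024 [ -0.63 -99.94] board 0.1313048588836398 35.9
```

View pics/g0.png

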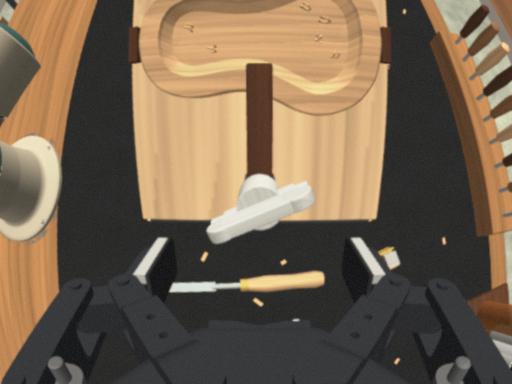

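The strap is held down over the pad (nose at (259,65)), the nut is home at (260,208), the fingers are clear and the tools I can see are undisturbed.

```bash
python3 -c "
from cell import r
print(r.job_done(), r.get_clock())"
```

```text
the job is handed in; nothing more can be done
the job is handed in; nothing more can be done
```

The ukulele body is clamped and the job is handed in: the strap lies over the pad (0.002 rad), the nut dropped into the thread on the backward turn before I ran it forward, and the strap is pressed about 4.5 mm down. The clock read about 36 s at the last check, with the gripper clear and no bystander touched that I could see.

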